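# Wind the nap timer to its top mark and set it back to 45 minutes

## Task

The glass bottle is crowding the nap timer: pick it up and stand it upright somewhere else on the cork mat, about a hand's width (10 cm) or more away from the timer. Then set the timer for a 45-minute nap as a wind-up timer should be set: twist it clockwise past its 60-minute mark first, then turn it back down to 45 minutes and let go. Leave the monitor camera, the formula dispenser and the teether where they are.

Things in the scene. Friction and masses are not known exactly. Their poses are not given: they have to be found in the camera images.
- timer: the nap timer: a wind-up bell timer, round sage-green housing 84 mm across and 34 mm high, white dial on top, mustard-yellow knob over it, 66 mm high in all. Stuck down with a gel pad so it can be set one-handed: it does not shift. Origin at the centre of its underside, on the knob's axis; z up. The dial's 60 minutes run clockwise over 300 degrees; the gap without strokes is centred on its -x side.
- mark_0 (a point): the red dot at 0 minutes on the timer's dial, 33 mm from the knob's axis, at +150 degrees from the timer's x axis (counter-clockwise from above positive). From it the minutes run clockwise, 5 degrees (0.0873 rad) a minute: hair strokes are minutes, thin black strokes every 5, bold coral strokes 15, 30 and 45.
- mark_45 (a point): the bold coral stroke at 45 minutes (the last coral one, clockwise), 33 mm from the knob's axis, at -75 degrees from the timer's x axis.
- mark_60 (a point): the thick black stroke at 60 minutes, the top mark, 33 mm from the knob's axis, at -150 degrees from the timer's x axis, 60 degrees short of the red dot.
- timer_knob (a joint): knob angle, rad: 0 with its pointer at the red dot, growing clockwise seen from above, 0.0873 a minute: 30 min = 2.618, 45 min = 3.927, 60 min = 5.236; a stop ends the travel at 5.454 (62.5 min). Starts at about 25 to 48 min. Turns both ways against a light even drag (0.06 N m) and stays where it is left (too slow a clockwork to see here).
- knob_grip (a point): centre of the knob's grip fin, on the knob's axis, 52 mm above the timer's underside. The upright fin is 48 mm long, 12 mm thick and 28 mm high (14 mm below to 14 mm above this point), on a flat disc 50 mm across that turns with it. x axis: along the fin to the pointer end, where a black line runs on the fin's top from its middle; z up.
- bottle_mid (a point): centre, half-way up, of the empty glass baby bottle standing 5 to 20 mm from the timer: 150 mm high, clear glass body 58 mm across up to 98 mm, shoulder narrowing to a 41 mm neck at 116 mm, sage-green ribbed twist cap 46 mm across from 122 to 150 mm above its foot. About 0.18 kg. The point is 75 mm above its foot; z up.
- mat: the cork mat, 460 mm (x) by 860 mm (y), 4 mm thick, fixed on the walnut dresser top; origin at the centre of its underside. Everything here stands on it.
- monitor: white baby monitor camera: round foot 76 mm across, short neck, ball head 64 mm across with a black lens face, 107 mm high. Origin at the centre of its underside. Leave it alone.
- dispenser: plastic formula dispenser: three stacked pastel tiers 84 mm across with a white spouted lid, 166 mm high. Origin at the centre of its underside. Leave it alone.
- teether: beige silicone teether lying flat: a beaded ring about 75 mm across with a short handle to its -y side, which reaches 73 mm from the origin; 22 mm high at most. Origin at the centre of the ring's underside. Leave it alone.
There are look-alikes about, which are no part of the job. Leave any blue look-alike of the part that bears bottle_mid alone.

How it is judged:
By the outcome, as a careful person would: the job done as asked, in the order asked, and still so for the second after the job is handed in, with the robot touching nothing.
It also fails if it takes over 58 s, if anything falls off the work surface, if the arm or the gripper's body presses on something with over 40 N, if the wrist force passes 120 N, or if a joint passes its speed limit or range.

## Robot

A 6-joint arm with a two-finger parallel gripper is mounted at the origin on the work surface. World frame = base frame: x ahead of the robot, y to its left, z up, the work surface at z = 0. Lengths are in m, angles in degrees, forces in N, time in s.
With the tool pointing down it reaches from about 0.3 to 0.75 m from the base axis. Payload 8.5 kg.
Tool frame: the origin (TCP) lies at the very end of the fingers, on their centre line; the grasp point (between the pads) lies 19 mm behind it (env.grip_depth is the z of the grasp point in the tool frame, in m); z points along the fingers, y is the direction in which the jaws open and shut (so a half turn about z gives the same grasp; the last joint's range is limited). The gripper opens to 85 mm and grips with 20 to 120 N. Pads are 22 mm wide; open, the fingers measure 114 mm over their backs; the gripper's body (76 mm by 85 mm) begins 54 mm behind the grasp point. The pads swing forward as they close: fully open they stand 13 mm farther back than shut.
Start: joints at [-78.054, 21.807, 74.336, -0, 83.858, -12.336], TCP at [0.226, -0.501, 0.231] pointing down, gripper open.
Joint ranges: [-178.18, 178.18], [-50.72, 133.34], [12.68, 142.11], [-81.47, 261.47], [9.98, 163.14], [-165.26, 165.26]. Speed limits (degrees/s): [136.94, 136.94, 180, 180, 180, 180].

## Interface

Orientations are given as a 3x3 rotation matrix whose columns are the frame's x, y, z axes.
In Python, from rig import env gives the robot as it stands.
- The arm moves only by the tool apply_moves, never from a script. Its argument "plan" is a list of rows, each an object of numbers: "tx", "ty", "tz": the shift along the world's x, y, z in mm; "rx", "ry", "rz": the turn, a rotation vector about the world's x, y, z in rad; "jaw": the opening, from -1 (shut) to 1 (fully open). A call has 1 to 12 rows; each row is the pose to reach, as a shift and turn from the pose measured when the call began; what a row does not reach only later rows make up. A row lasts 1/10 s, in which the tool goes at most 50 mm and 8.59 degrees, less where a joint would pass 70% of its speed; a pose out of reach is approached as far as the arm can. A call with a gripper value outside its range is refused whole. The fingers move at their own pace and stop on an object; "grip_force" is the grip in N (left out, the last holds). Time passes only in rows, so rows that repeat a pose let the fingers close. It gives the time, the measured TCP pose, the force and the opening at its end, in the units of the state.
- env.observe(): the state, without advancing time (a new reading comes with each control period).
- env.get_image(name): name is "side" or "top"; returns a dict with "image" (420x560x3 uint8, red, green, blue), "intrinsics" (3x3 intrinsics, pixels), "k1" (the pictures are not rectified: a ray, as slopes to the right and down, at radius r is drawn at 1 + k1 r^2 times it, then the intrinsics apply), "world_from_camera" (4x4, takes a point from camera to world coordinates). Camera axes: x right, y up, looking along -z (the intrinsics and any distortion apply to the point x, -y, -z); pixel columns grow to the right and rows downward; lengths in m; the calibration is good to about 2 mm. A picture is of the moment at which its call begins. There is no depth.
- env.close_job(): hands the job in, once; it reports no verdict.
The state is a dict: "time_s": time; "q": joint angles; "qvel": joint speeds; "joint_efforts": joint torques, N m; "position": TCP position; "tool_rot": TCP orientation; "ft_force": force on the tool from outside, world axes, zero at the start; "wrist_torque": the same for the moment, N m; "grip_width": finger opening in m.
Only numpy, scipy, OpenCV 4.12 (cv2) and the standard library are available. Lean on these libraries where they do the work, as an engineer would, in place of code of your own. Each camera call takes 0.05 s, during which the arm holds its last target.

## Working session

There is one attempt and no reset: what is moved stays moved. The work goes in short steps, Python scripts to look and compute and a tool call to move; the robot and the scene stay as the last step left them, time stands still between calls to the robot, and variables do not carry over. Pictures are saved under pics/ and viewed, and the job is handed in when it is done.

Besides the shell and the picture viewer there is one more tool, called after ">>>" as a command line: name --argument value ..., lists and objects as JSON in quotes. apply_moves: Moves the arm, as the interface text tells. Its arguments: {"type":"object","properties":{"plan":{"type":"array","items":{"type":"object","properties":{"tx":{"type":"number"},"ty":{"type":"number"},"tz":{"type":"number"},"rx":{"type":"number"},"ry":{"type":"number"},"rz":{"type":"number"},"jaw":{"type":"number"}}}},"grip_force":{"type":"number"}},"required":["plan"]}

```bash
ls; mkdir -p pics; cat > h.py <<'E'
import numpy as np, cv2
from rig import env
def ray(c,px):
    K=np.array(c["intrinsics"]);T=np.array(c["world_from_camera"])
    p=cv2.undistortPoints(np.array([[px]],float),K,np.array([c["k1"],0,0,0.]))[0,0]
    d=T[:3,:3]@np.array([p[0],-p[1],-1]);return T[:3,3],d
def onz(c,px,z):
    o,d=ray(c,px);return o+d*(z-o[2])/d[2]
def proj(c,P):
    K=np.array(c["intrinsics"]);T=np.linalg.inv(np.array(c["world_from_camera"]))
    q=T[:3,:3]@np.array(P)+T[:3,3];x=np.array([q[0],-q[1]])/-q[2]
    x=x*(1+c["k1"]*(x@x));return K[:2,:2]@x+K[:2,2]
def save(c,n):cv2.imwrite("pics/"+n+".png",c["image"][:,:,::-1])
E
python3 - <<'E'
from h import *
for n in("side","top"):
    c=env.get_image(n);save(c,n+"0");print(n,c["intrinsics"],c["k1"],c["world_from_camera"])
print(env.observe(),env.grip_depth)
E
```

```text
pics
side [[489.10598493   0.         272.07646793]
 [  0.         489.10598493 209.2938949 ]
 [  0.           0.           1.        ]] -0.015307015425201164 [[-0.94772809  0.15859168 -0.27687568  0.27976702]
 [-0.31863593 -0.4246771   0.84741991  1.06421479]
 [ 0.01681098  0.89134619  0.45301143  0.62949656]
 [ 0.          0.          0.          1.        ]]
top [[543.64129202   0.         279.22538155]
 [  0.         543.64129202 204.58403568]
 [  0.           0.           1.        ]] -0.20575519316275984 [[-0.02998071  0.98807634 -0.15101754  0.37425126]
 [-0.99950931 -0.0282641   0.01350115  0.09772907]
 [ 0.00907179  0.15134821  0.98843888  1.50499255]
 [ 0.          0.          0.          1.        ]]
{'time_s': 0.1, 'q': array([-7.80546270e+01,  2.18363236e+01,  7.43780451e+01, -1.11352353e-03,
        8.38595590e+01, -1.23365173e+01]), 'qvel': array([-0.06216822, -0.09580281, -0.19848533, -0.11759017,  0.00187157,
       -0.02117333]), 'joint_efforts': array([ 3.11223252e-03, -4.49221480e+01, -2.31656331e+01, -2.26752063e-04,
        3.65390864e-03,  6.81469771e-06]), 'position': array([ 0.2261056 , -0.50108628,  0.23079501]), 'tool_rot': array([[ 9.11532477e-01,  4.11227993e-01, -2.85966002e-04],
       [ 4.11228012e-01, -9.11531644e-01,  1.25834194e-03],
       [ 2.56798368e-04, -1.26461677e-03, -9.99999167e-01]]), 'ft_force': array([0.1083428 , 0.81187832, 0.18783616]), 'wrist_torque': array([-0.05693955,  0.0124444 , -0.01152048]), 'grip_width': 0.08540563125083622} -0.0187
```

View pics/side0.png

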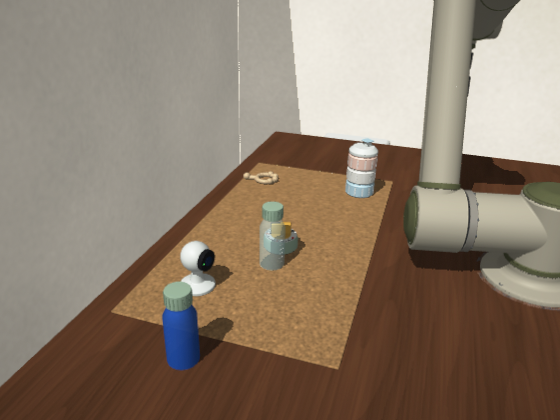

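View pics/top0.png

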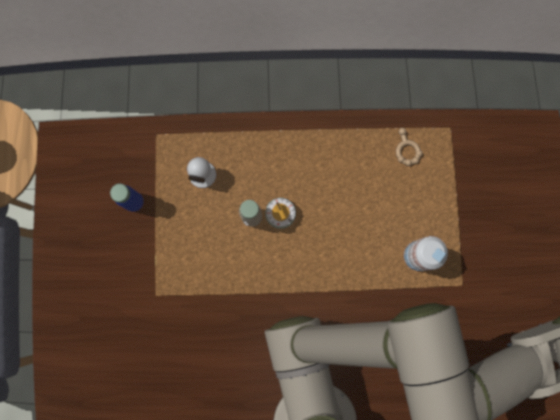

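The side view shows the bottle at about (272,237), in front of the timer at (282,238). In the top view the bottle cap is at (250,210), the timer at (281,213), the monitor at (201,172), the dispenser at (427,254), the teether at (408,152) and the blue look-alike at (125,197).

```bash
python3 - <<'E'
from h import *
c=env.get_image("top");s=env.get_image("side")
a=cv2.resize(c["image"][170:250,220:330],None,fx=7,fy=7,interpolation=cv2.INTER_CUBIC)
b=cv2.resize(s["image"][190:280,240:320],None,fx=6,fy=6,interpolation=cv2.INTER_CUBIC)
cv2.imwrite("pics/ztop.png",a[:,:,::-1]);cv2.imwrite("pics/zside.png",b[:,:,::-1])
E
```

```text
(no output)
```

View pics/ztop.png

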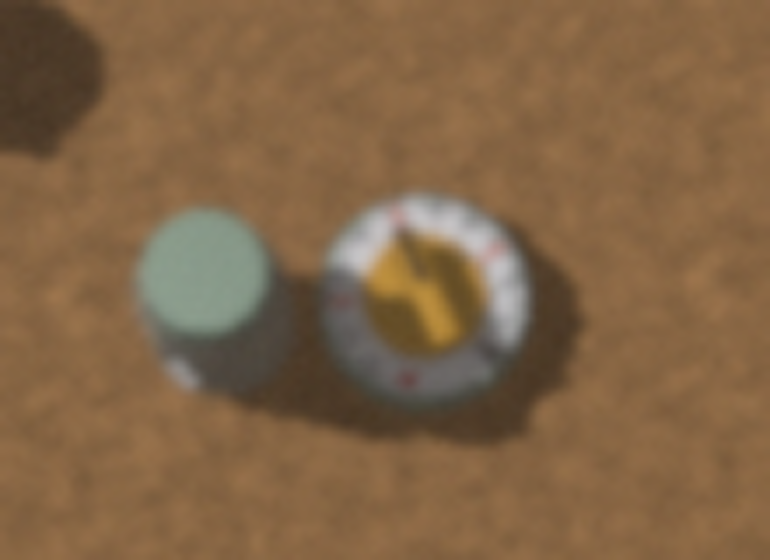

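View pics/zside.png

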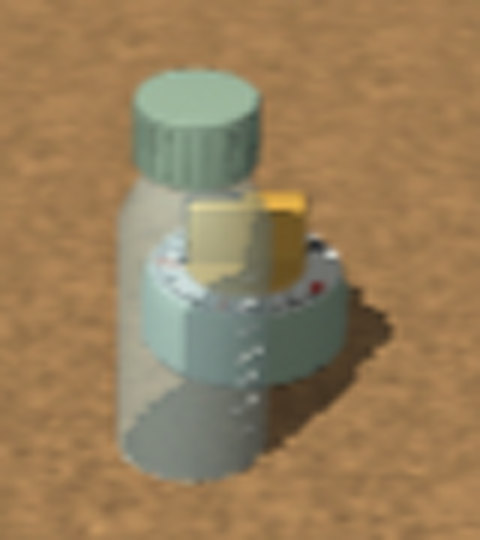

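The crop shows the cap centre at (203,272), the dial centre at (427,297), the red dot at (407,378), and the coral strokes at (343,300), (398,215) and (497,252). The black 60 stroke is near (488,352), and the pointer lies toward about 30 min. Next I measure all of these.

```bash
python3 - <<'E'
from h import *
c=env.get_image("top");s=env.get_image("side")
im=c["image"];hsv=cv2.cvtColor(im,cv2.COLOR_RGB2HSV)
f=lambda u,v:(220+(u+.5)/7-.5,170+(v+.5)/7-.5)
np.set_printoptions(precision=4,suppress=True)
cap=onz(c,f(203,272),.154);print("cap top",cap)
zd=.038
m=dict(r0=(407,378),c15=(343,300),c30=(398,215),c45=(497,252),b60=(488,352))
ang=dict(r0=150,c15=75,c30=0,c45=-75,b60=-150)
P={k:onz(c,f(*v),zd)[:2] for k,v in m.items()};print(P)
# similarity LS fit: center + theta with r=33
from scipy.optimize import least_squares
def res(x):
    return np.concatenate([x[:2]+.033*np.array([np.cos(np.radians(ang[k])+x[2]),np.sin(np.radians(ang[k])+x[2])])-P[k] for k in m])
r=least_squares(res,[*P['r0'],0]);print(r.x[:2],np.degrees(r.x[2]),r.fun.reshape(-1,2)*1e3)
print("dialcenter by eye",onz(c,f(426,297),zd))
# dial + housing outline: non-cork mask by saturation
roi=np.zeros(im.shape[:2],np.uint8)
sub=cv2.resize(im[170:250,220:330],None,fx=7,fy=7,interpolation=cv2.INTER_CUBIC);h=cv2.cvtColor(sub,cv2.COLOR_RGB2HSV)
low=((h[...,1]<70)).astype(np.uint8);low[:,:310]=0
cs=max(cv2.findContours(low,cv2.RETR_EXTERNAL,cv2.CHAIN_APPROX_NONE)[0],key=cv2.contourArea);hull=cv2.convexHull(cs)
print("ellipse",cv2.fitEllipse(hull),cv2.minEnclosingCircle(hull))
e=cv2.fitEllipse(hull)[0];print("from ellipse z=.038",onz(c,f(*e),.038),onz(c,f(*e),.03))
# pointer at fin top z=.070
ye=((h[...,0]>14)&(h[...,0]<32)&(h[...,1]>150)&(h[...,2]>60)).astype(np.uint8);print("yellow",cv2.boundingRect(ye))
for n,p in dict(ptip=(404,233),pmid=(424,280),ffar=(447,343)).items(): print(n,onz(c,f(*p),.070))
g=lambda u,v:(240+(u+.5)/6-.5,190+(v+.5)/6-.5)
print("cap side",onz(s,g(196,99),.154))
for p in [(163,262),(317,288),(315,245)]: print("side pt",onz(s,g(*p),.038))
for p in [(188,203),(262,195),(305,195),(262,207),(300,209)]: print("fin",onz(s,g(*p),.070))
for n,p,z in [("monitor",(201,175),.08),("disp",(431,252),.17),("teether",(408,152),.015)]: print(n,onz(c,p,z))
for p in [(155,133),(452,128),(462,286),(155,295)]:print("mat",onz(c,p,.004))
E
```

```text
cap top [0.5731 0.1565 0.154 ]
{'r0': array([0.5464, 0.0834]), 'c15': array([0.5776, 0.1073]), 'c30': array([0.6105, 0.085 ]), 'c45': array([0.5948, 0.0468]), 'b60': array([0.5556, 0.0516])}
[0.5783 0.0752] 16.011990263178415 [[-0.0498 -0.1722]
 [ 0.1335  0.8559]
 [-0.4392 -0.6644]
 [ 0.5533  0.1171]
 [-0.1978 -0.1364]]
dialcenter by eye [0.5779 0.075  0.038 ]
ellipse ((424.69317626953125, 300.5632629394531), (217.52452087402344, 218.527587890625), 112.8567123413086) ((424.6661071777344, 299.8828430175781), 110.18598937988281)
from ellipse z=.038 [0.5765 0.0756 0.038 ] [0.5776 0.0755 0.03  ]
yellow (371, 245, 107, 104)
ptip [0.5983 0.0832 0.07  ]
pmid [0.58   0.0761 0.07  ]
ffar [0.5555 0.0681 0.07  ]
cap side [0.5749 0.16   0.154 ]
side pt [0.6124 0.0843 0.038 ]
side pt [0.5478 0.0827 0.038 ]
side pt [0.5585 0.0494 0.038 ]
fin [0.6006 0.0892 0.07  ]
fin [0.5749 0.0725 0.07  ]
fin [0.5587 0.0665 0.07  ]
fin [0.5719 0.0821 0.07  ]
fin [0.5573 0.0784 0.07  ]
monitor [0.6783 0.2857 0.08  ]
disp [ 0.4473 -0.2967  0.17  ]
teether [ 0.7435 -0.2955  0.015 ]
mat [0.8229 0.4296 0.004 ]
mat [ 0.8169 -0.4378  0.004 ]
mat [ 0.3566 -0.4312  0.004 ]
mat [0.3607 0.4281 0.004 ]
```

>>> apply_moves --plan '[{"tx": 348,"ty": 659,"tz": 10,"rz": 1.536,"jaw": 1},{"tx": 348,"ty": 659,"tz": 10,"rz": 1.536,"jaw": 1},{"tx": 348,"ty": 659,"tz": 10,"rz": 1.536,"jaw": 1},{"tx": 348,"ty": 659,"tz": 10,"rz": 1.536,"jaw": 1},{"tx": 348,"ty": 659,"tz": 10,"rz": 1.536,"jaw": 1},{"tx": 348,"ty": 659,"tz": 10,"rz": 1.536,"jaw": 1},{"tx": 348,"ty": 659,"tz": 10,"rz": 1.536,"jaw": 1},{"tx": 348,"ty": 659,"tz": 10,"rz": 1.536,"jaw": 1},{"tx": 348,"ty": 659,"tz": 10,"rz": 1.536,"jaw": 1},{"tx": 348,"ty": 659,"tz": 10,"rz": 1.536,"jaw": 1},{"tx": 348,"ty": 659,"tz": 10,"rz": 1.536,"jaw": 1},{"tx": 348,"ty": 659,"tz": 10,"rz": 1.536,"jaw": 1}]'

```text
validation failed for argument at $.pl...
```

>>> apply_moves --plan '[{"tx": 50,"ty": 95,"tz": 5,"rx": 0,"ry": 0,"rz": 0.14,"jaw": 1}]'

```text
time_s: 0.4
position: [0.248, -0.4597, 0.2324]
tool_rot: [[0.847, 0.532, -0.001], [0.532, -0.847, 0.0], [-0.001, -0.001, -1.0]]
ft_force: [1.9, 0.6, -0.5]
grip_width: 0.0851
```

>>> apply_moves --plan '[{"tx": 326,"ty": 618,"tz": 0,"rx": 0,"ry": 0,"rz": 1.396,"jaw": 1},{"tx": 326,"ty": 618,"tz": 0,"rx": 0,"ry": 0,"rz": 1.396,"jaw": 1},{"tx": 326,"ty": 618,"tz": 0,"rx": 0,"ry": 0,"rz": 1.396,"jaw": 1},{"tx": 326,"ty": 618,"tz": 0,"rx": 0,"ry": 0,"rz": 1.396,"jaw": 1},{"tx": 326,"ty": 618,"tz": 0,"rx": 0,"ry": 0,"rz": 1.396,"jaw": 1},{"tx": 326,"ty": 618,"tz": 0,"rx": 0,"ry": 0,"rz": 1.396,"jaw": 1},{"tx": 326,"ty": 618,"tz": 0,"rx": 0,"ry": 0,"rz": 1.396,"jaw": 1},{"tx": 326,"ty": 618,"tz": 0,"rx": 0,"ry": 0,"rz": 1.396,"jaw": 1},{"tx": 326,"ty": 618,"tz": 0,"rx": 0,"ry": 0,"rz": 1.396,"jaw": 1},{"tx": 326,"ty": 618,"tz": 0,"rx": 0,"ry": 0,"rz": 1.396,"jaw": 1},{"tx": 326,"ty": 618,"tz": 0,"rx": 0,"ry": 0,"rz": 1.396,"jaw": 1},{"tx": 326,"ty": 618,"tz": 0,"rx": 0,"ry": 0,"rz": 1.396,"jaw": 1}]'

```text
time_s: 1.6
position: [0.5299, 0.0758, 0.2327]
tool_rot: [[-0.377, 0.926, -0.0], [0.926, 0.377, -0.001], [-0.001, -0.0, -1.0]]
ft_force: [0.7, -2.1, 0.1]
grip_width: 0.0848
```

>>> apply_moves --plan '[{"tx": 44,"ty": 82,"tz": 0,"rx": 0,"ry": 0,"rz": 0,"jaw": 1},{"tx": 44,"ty": 82,"tz": 0,"rx": 0,"ry": 0,"rz": 0,"jaw": 1},{"tx": 44,"ty": 82,"tz": 0,"rx": 0,"ry": 0,"rz": 0,"jaw": 1},{"tx": 44,"ty": 82,"tz": 0,"rx": 0,"ry": 0,"rz": 0,"jaw": 1},{"tx": 44,"ty": 82,"tz": -40,"rx": 0,"ry": 0,"rz": 0,"jaw": 1},{"tx": 44,"ty": 82,"tz": -40,"rx": 0,"ry": 0,"rz": 0,"jaw": 1},{"tx": 44,"ty": 82,"tz": -40,"rx": 0,"ry": 0,"rz": 0,"jaw": 1}]'

```text
time_s: 2.3
position: [0.5737, 0.1568, 0.1933]
tool_rot: [[-0.376, 0.927, -0.001], [0.927, 0.376, -0.001], [-0.001, -0.001, -1.0]]
ft_force: [0.6, 0.3, -0.8]
grip_width: 0.0852
```

```bash
python3 - <<'E'
from h import *
s=env.get_image("side");save(s,"s1")
b=cv2.resize(s["image"][150:290,200:340],None,fx=4,fy=4,interpolation=cv2.INTER_CUBIC);cv2.imwrite("pics/s1z.png",b[:,:,::-1])
E
```

```text
(no output)
```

View pics/s1z.png

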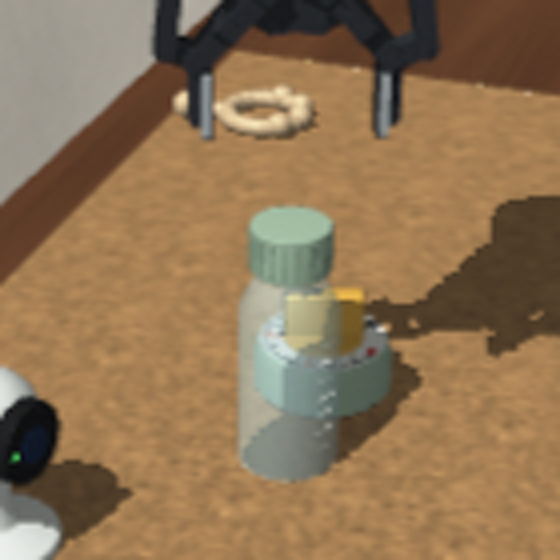

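The jaws at (205,115) and (383,110) straddle the cap at (291,225), so the grasp is centred. I go down 74 mm to z 0.119, close gently and lift.

>>> apply_moves --plan '[{"tx": 0,"ty": 1,"tz": -30,"rx": 0,"ry": 0,"rz": 0,"jaw": 1},{"tx": 0,"ty": 1,"tz": -55,"rx": 0,"ry": 0,"rz": 0,"jaw": 1},{"tx": 0,"ty": 1,"tz": -74,"rx": 0,"ry": 0,"rz": 0,"jaw": 1},{"tx": 0,"ty": 1,"tz": -74,"rx": 0,"ry": 0,"rz": 0,"jaw": 1},{"tx": 0,"ty": 1,"tz": -74,"rx": 0,"ry": 0,"rz": 0,"jaw": -1},{"tx": 0,"ty": 1,"tz": -74,"rx": 0,"ry": 0,"rz": 0,"jaw": -1},{"tx": 0,"ty": 1,"tz": -74,"rx": 0,"ry": 0,"rz": 0,"jaw": -1},{"tx": 0,"ty": 1,"tz": -74,"rx": 0,"ry": 0,"rz": 0,"jaw": -1},{"tx": 0,"ty": 1,"tz": -74,"rx": 0,"ry": 0,"rz": 0,"jaw": -1},{"tx": 0,"ty": 1,"tz": -74,"rx": 0,"ry": 0,"rz": 0,"jaw": -1}]' --grip_force 35

```text
time_s: 3.35
position: [0.5748, 0.1579, 0.1219]
tool_rot: [[-0.376, 0.927, 0.004], [0.927, 0.376, -0.001], [-0.002, 0.003, -1.0]]
ft_force: [-0.3, -1.3, 5.7]
grip_width: 0.0451
```

>>> apply_moves --plan '[{"tx": 0,"ty": 0,"tz": 5,"rx": 0,"ry": 0,"rz": 0,"jaw": -1},{"tx": 0,"ty": 0,"tz": 20,"rx": 0,"ry": 0,"rz": 0,"jaw": -1},{"tx": 0,"ty": 0,"tz": 50,"rx": 0,"ry": 0,"rz": 0,"jaw": -1},{"tx": 0,"ty": 0,"tz": 80,"rx": 0,"ry": 0,"rz": 0,"jaw": -1},{"tx": 0,"ty": 0,"tz": 110,"rx": 0,"ry": 0,"rz": 0,"jaw": -1},{"tx": 0,"ty": 0,"tz": 130,"rx": 0,"ry": 0,"rz": 0,"jaw": -1},{"tx": 0,"ty": 0,"tz": 130,"rx": 0,"ry": 0,"rz": 0,"jaw": -1}]'

```text
time_s: 4.05
position: [0.5756, 0.1581, 0.2554]
tool_rot: [[-0.376, 0.927, 0.01], [0.927, 0.376, -0.0], [-0.004, 0.009, -1.0]]
ft_force: [-0.4, 0.2, -2.4]
grip_width: 0.0449
```

```bash
python3 - <<'E'
from h import *
s=env.get_image("side");save(s,"s2")
print(env.observe()["ft_force"])
E
```

```text
[-0.93164055 -0.44404341 -2.34082236]
```

View pics/s2.png

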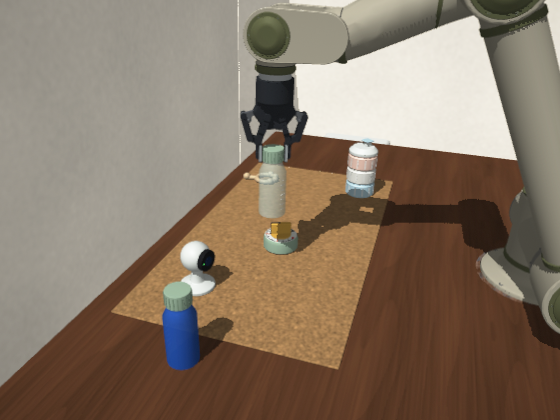

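>>> apply_moves --plan '[{"tx": -1,"ty": -20,"tz": 0,"rx": 0,"ry": 0,"rz": 0,"jaw": -1},{"tx": -3,"ty": -55,"tz": 0,"rx": 0,"ry": 0.005,"rz": 0,"jaw": -1},{"tx": -5,"ty": -95,"tz": 0,"rx": 0,"ry": 0.01,"rz": 0,"jaw": -1},{"tx": -8,"ty": -135,"tz": 0,"rx": 0,"ry": 0.01,"rz": 0,"jaw": -1},{"tx": -10,"ty": -175,"tz": 0,"rx": 0,"ry": 0.01,"rz": 0,"jaw": -1},{"tx": -12,"ty": -215,"tz": 0,"rx": 0,"ry": 0.01,"rz": 0,"jaw": -1},{"tx": -14,"ty": -255,"tz": 0,"rx": 0,"ry": 0.01,"rz": 0,"jaw": -1},{"tx": -16,"ty": -280,"tz": -20,"rx": 0,"ry": 0.01,"rz": 0,"jaw": -1},{"tx": -16,"ty": -288,"tz": -50,"rx": 0,"ry": 0.01,"rz": 0,"jaw": -1},{"tx": -16,"ty": -288,"tz": -85,"rx": 0,"ry": 0.01,"rz": 0,"jaw": -1},{"tx": -16,"ty": -288,"tz": -110,"rx": 0,"ry": 0.01,"rz": 0,"jaw": -1},{"tx": -16,"ty": -288,"tz": -120,"rx": 0,"ry": 0.01,"rz": 0,"jaw": -1}]'

```text
time_s: 5.3
position: [0.5572, -0.1294, 0.1292]
tool_rot: [[-0.376, 0.927, -0.01], [0.927, 0.376, 0.002], [0.006, -0.008, -1.0]]
ft_force: [-0.3, 0.1, -1.8]
grip_width: 0.0451
```

>>> apply_moves --plan '[{"tx": 0,"ty": 0,"tz": 0,"rx": 0,"ry": -0.005,"rz": 0,"jaw": -1},{"tx": 0,"ty": 0,"tz": 0,"rx": 0,"ry": -0.005,"rz": 0,"jaw": -1},{"tx": 0,"ty": 0,"tz": 0,"rx": 0,"ry": -0.005,"rz": 0,"jaw": -1}]'

```text
time_s: 5.6
position: [0.5576, -0.1295, 0.1303]
tool_rot: [[-0.376, 0.927, -0.003], [0.927, 0.376, 0.001], [0.002, -0.002, -1.0]]
ft_force: [-0.6, -0.1, -1.7]
grip_width: 0.0451
```

```bash
python3 - <<'E'
from h import *
s=env.get_image("side");save(s,"s3")
b=cv2.resize(s["image"][130:270,220:400],None,fx=4,fy=4,interpolation=cv2.INTER_CUBIC);cv2.imwrite("pics/s3z.png",b[:,:,::-1])
E
```

```text
(no output)
```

View pics/s3z.png

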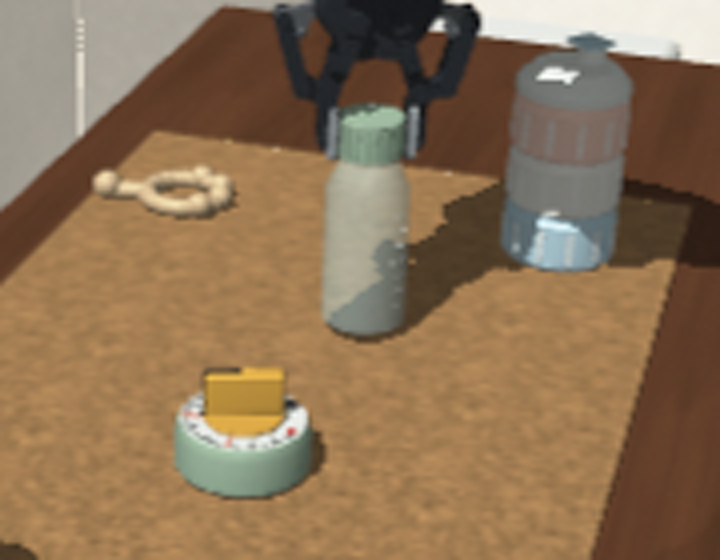

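The bottle hangs upright in the jaws at (365,220), about 8 mm above the mat and clear of the timer. I lower it gently until it touches.

>>> apply_moves --plan '[{"tx": 0,"ty": 0,"tz": -4,"rx": 0,"ry": 0,"rz": 0,"jaw": -1},{"tx": 0,"ty": 0,"tz": -7,"rx": 0,"ry": 0,"rz": 0,"jaw": -1},{"tx": 0,"ty": 0,"tz": -8,"rx": 0,"ry": 0,"rz": 0,"jaw": -1},{"tx": 0,"ty": 0,"tz": -8,"rx": 0,"ry": 0,"rz": 0,"jaw": -1}]'

```text
time_s: 6.05
position: [0.5576, -0.1295, 0.1223]
tool_rot: [[-0.376, 0.927, -0.003], [0.927, 0.376, 0.001], [0.002, -0.002, -1.0]]
ft_force: [0.3, -0.5, -1.2]
grip_width: 0.0449
```

>>> apply_moves --plan '[{"tx": 0,"ty": 0,"tz": -1,"rx": 0,"ry": 0,"rz": 0,"jaw": -1},{"tx": 0,"ty": 0,"tz": -1,"rx": 0,"ry": 0,"rz": 0,"jaw": -1}]'

```text
time_s: 6.25
position: [0.5578, -0.1297, 0.1221]
tool_rot: [[-0.376, 0.927, -0.002], [0.927, 0.376, 0.001], [0.001, -0.002, -1.0]]
ft_force: [-2.2, 1.1, 4.2]
grip_width: 0.045
```

>>> apply_moves --plan '[{"tx": 0,"ty": 0,"tz": 0,"rx": 0,"ry": 0,"rz": 0,"jaw": 1},{"tx": 0,"ty": 0,"tz": 0,"rx": 0,"ry": 0,"rz": 0,"jaw": 1},{"tx": 0,"ty": 0,"tz": 0,"rx": 0,"ry": 0,"rz": 0,"jaw": 1},{"tx": 0,"ty": 0,"tz": 0,"rx": 0,"ry": 0,"rz": 0,"jaw": 1},{"tx": 0,"ty": 0,"tz": 0,"rx": 0,"ry": 0,"rz": 0,"jaw": 1},{"tx": 0,"ty": 0,"tz": 30,"rx": 0,"ry": 0,"rz": 0,"jaw": 1},{"tx": 0,"ty": 0,"tz": 60,"rx": 0,"ry": 0,"rz": 0,"jaw": 1},{"tx": 0,"ty": 0,"tz": 85,"rx": 0,"ry": 0,"rz": 0,"jaw": 1},{"tx": 0,"ty": 0,"tz": 85,"rx": 0,"ry": 0,"rz": 0,"jaw": 1}]'

```text
time_s: 7.15
position: [0.559, -0.1302, 0.2105]
tool_rot: [[-0.376, 0.927, 0.004], [0.927, 0.376, -0.002], [-0.004, 0.003, -1.0]]
ft_force: [0.2, -0.7, -0.3]
grip_width: 0.0856
```

```bash
python3 - <<'E'
from h import *
s=env.get_image("side");c=env.get_image("top");save(c,"t4")
b=cv2.resize(s["image"][130:270,220:400],None,fx=4,fy=4,interpolation=cv2.INTER_CUBIC);cv2.imwrite("pics/s4z.png",b[:,:,::-1])
E
```

```text
(no output)
```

View pics/s4z.png

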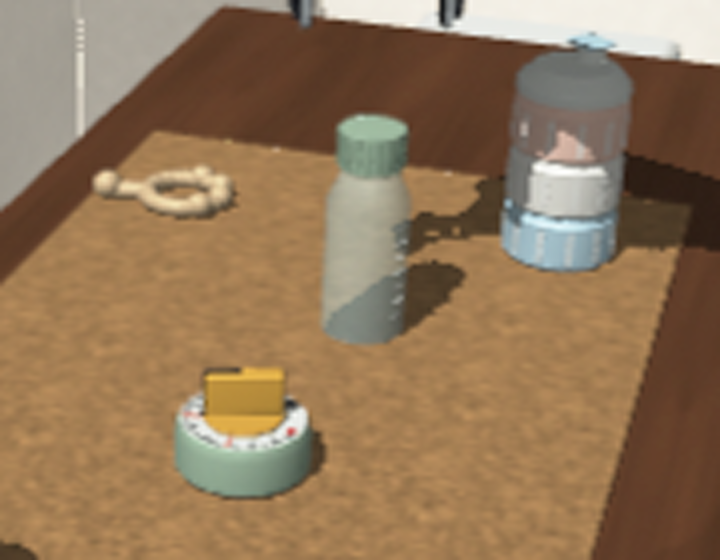

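View pics/t4.png

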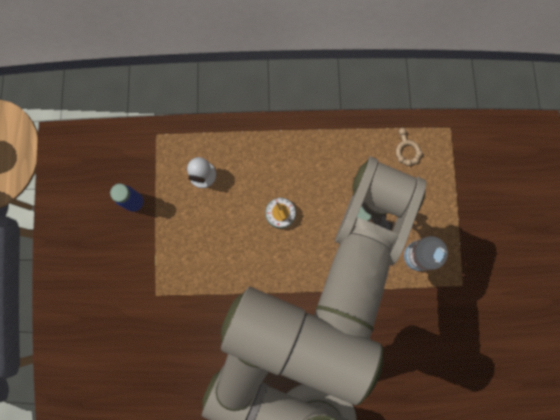

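The bottle stands free and upright at side-crop position (365,230). The timer is now unobstructed in both views, so I refine its centre and the pointer before gripping it.

```bash
python3 - <<'E'
from h import *
c=env.get_image("top");s=env.get_image("side")
a=cv2.resize(c["image"][185:240,250:315],None,fx=10,fy=10,interpolation=cv2.INTER_CUBIC)
b=cv2.resize(s["image"][215:260,255:310],None,fx=12,fy=12,interpolation=cv2.INTER_CUBIC)
cv2.imwrite("pics/zt5.png",a[:,:,::-1]);cv2.imwrite("pics/zs5.png",b[:,:,::-1])
E
```

```text
(no output)
```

View pics/zt5.png

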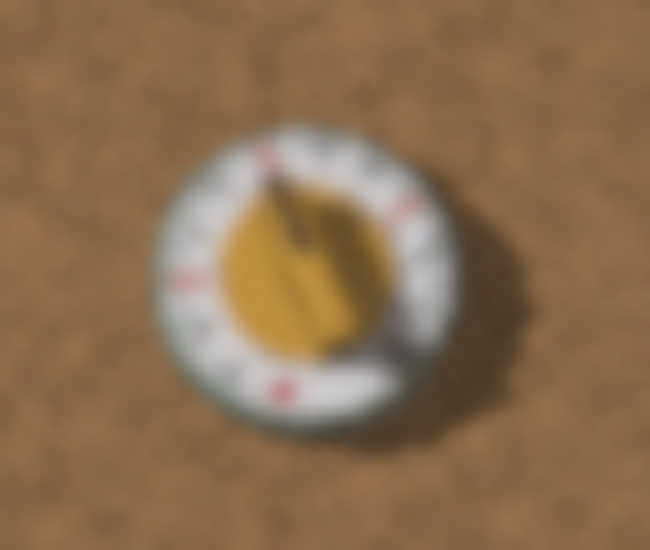

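View pics/zs5.png

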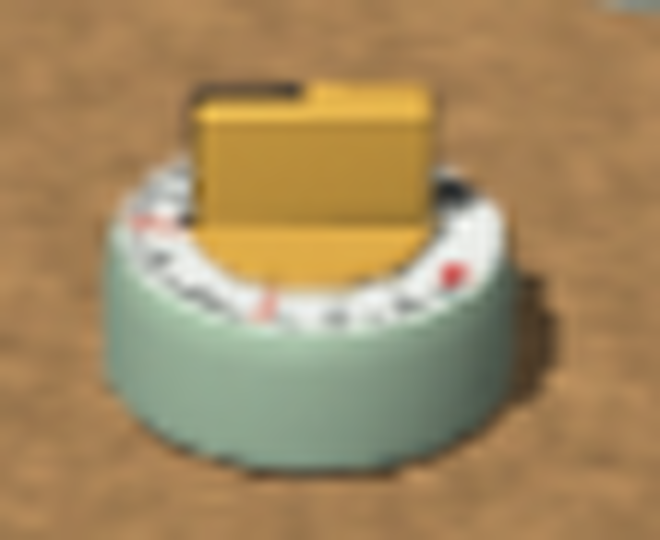

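```bash
cat > fit.py <<'E'
from h import *
from scipy.optimize import least_squares
np.set_printoptions(precision=4,suppress=True)
def fit(P,ang):
    f=lambda x:np.concatenate([x[:2]+.033*np.array([np.cos(np.radians(ang[k])+x[2]),np.sin(np.radians(ang[k])+x[2])])-P[k] for k in P])
    r=least_squares(f,[.578,.0755,.28]);return r.x[:2],np.degrees(r.x[2]),np.abs(r.fun).max()*1e3
ang=dict(r0=150,c15=75,c30=0,c45=-75,b60=-150)
E
python3 - <<'E'
from fit import *
c=env.get_image("top");s=env.get_image("side")
f=lambda u,v:(250+(u+.5)/10-.5,185+(v+.5)/10-.5)
g=lambda u,v:(255+(u+.5)/12-.5,215+(v+.5)/12-.5)
# refine red blob centroids
def blobs(im,r):
    h=im[r[0]:r[1],r[2]:r[3]].astype(float);w=np.clip(h[...,0]-h[...,1]*1.0-25-0*h[...,2],0,None)
    return h
T=dict(r0=(284,392),c15=(188,279),c30=(266,158),c45=(405,209))
S=dict(r0=(454,275),c15=(266,305),c30=(153,223),b60=(455,190))
print("top",fit({k:onz(c,f(*v),.038)[:2] for k,v in T.items()},ang))
print("side",fit({k:onz(s,g(*v),.038)[:2] for k,v in S.items()},ang))
a=onz(c,f(271,175),.070);b=onz(c,f(305,245),.070);d=(a-b)[:2];print("ptr top",a,b,np.degrees(np.arctan2(d[1],d[0])))
# fin faces, side: top near edge line
for p,q in [((203,120),(432,118)),((197,92),(432,84))]:
    a=onz(s,g(*p),.070);b=onz(s,g(*q),.070);d=(a-b)[:2];print("fin side",a,b,np.linalg.norm(d),np.degrees(np.arctan2(d[1],d[0])))
E
```

```text
top (array([0.5783, 0.0756]), np.float64(17.018442894020225), np.float64(0.6714270202224787))
side (array([0.5802, 0.0736]), np.float64(16.459331665904905), np.float64(0.8561815004219375))
ptr top [0.6005 0.0848 0.07  ] [0.5814 0.0763 0.07  ] 23.961164640541103
fin side [0.5976 0.094  0.07  ] [0.5552 0.0774 0.07  ] 0.04555100891330356 21.376819560320058
fin side [0.6024 0.0834 0.07  ] [0.5592 0.0638 0.07  ] 0.047435814062746405 24.431305455311097
```

>>> apply_moves --plan '[{"tx": 3,"ty": 20,"tz": 0,"rx": 0,"ry": 0,"rz": 0.14,"jaw": 1},{"tx": 6,"ty": 60,"tz": 0,"rx": 0,"ry": 0,"rz": 0.28,"jaw": 1},{"tx": 10,"ty": 100,"tz": 0,"rx": 0,"ry": 0,"rz": 0.42,"jaw": 1},{"tx": 14,"ty": 140,"tz": 0,"rx": 0,"ry": 0,"rz": 0.56,"jaw": 1},{"tx": 18,"ty": 180,"tz": -20,"rx": 0,"ry": 0,"rz": 0.7,"jaw": 1},{"tx": 20,"ty": 205,"tz": -50,"rx": 0,"ry": 0,"rz": 0.84,"jaw": 1},{"tx": 20,"ty": 205,"tz": -90,"rx": 0,"ry": 0,"rz": 0.98,"jaw": 1},{"tx": 20,"ty": 205,"tz": -110,"rx": 0,"ry": 0,"rz": 1.12,"jaw": 1},{"tx": 20,"ty": 205,"tz": -110,"rx": 0,"ry": 0,"rz": 1.26,"jaw": 1},{"tx": 20,"ty": 205,"tz": -110,"rx": 0,"ry": 0,"rz": 1.4,"jaw": 1},{"tx": 20,"ty": 205,"tz": -110,"rx": 0,"ry": 0,"rz": 1.54,"jaw": 1},{"tx": 20,"ty": 205,"tz": -110,"rx": 0,"ry": 0,"rz": 1.586,"jaw": 1}]'

```text
time_s: 8.65
position: [0.5772, 0.0755, 0.0951]
tool_rot: [[-0.919, -0.394, -0.003], [-0.394, 0.919, -0.004], [0.004, -0.002, -1.0]]
ft_force: [0.3, 0.4, 0.4]
grip_width: 0.0853
```

>>> apply_moves --plan '[{"tx": 0,"ty": 0,"tz": 0,"rx": 0,"ry": 0,"rz": 0,"jaw": 1},{"tx": 0,"ty": 0,"tz": 0,"rx": 0,"ry": 0,"rz": 0,"jaw": 1}]'

```text
time_s: 8.85
position: [0.5769, 0.0755, 0.0946]
tool_rot: [[-0.919, -0.393, -0.004], [-0.393, 0.92, -0.004], [0.005, -0.002, -1.0]]
ft_force: [-0.5, -0.1, 0.6]
grip_width: 0.0854
```

```bash
python3 - <<'E'
from h import *
s=env.get_image("side")
b=cv2.resize(s["image"][150:260,230:350],None,fx=5,fy=5,interpolation=cv2.INTER_CUBIC);cv2.imwrite("pics/s6z.png",b[:,:,::-1])
E
```

```text
(no output)
```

View pics/s6z.png

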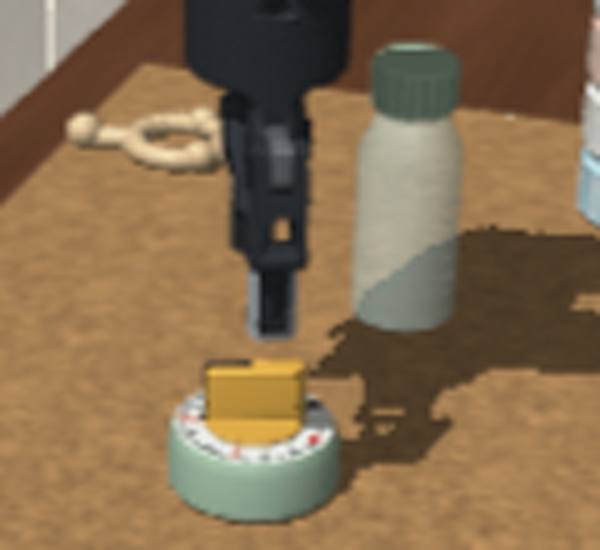

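>>> apply_moves --plan '[{"tx": 2,"ty": -0.5,"tz": -20,"rx": 0,"ry": -0.003,"rz": 0,"jaw": 1},{"tx": 2,"ty": -0.5,"tz": -40,"rx": 0,"ry": -0.003,"rz": 0,"jaw": 1},{"tx": 2,"ty": -0.5,"tz": -47,"rx": 0,"ry": -0.003,"rz": 0,"jaw": 1},{"tx": 2,"ty": -0.5,"tz": -47,"rx": 0,"ry": -0.003,"rz": 0,"jaw": 1},{"tx": 2,"ty": -0.5,"tz": -47,"rx": 0,"ry": -0.003,"rz": 0,"jaw": -1},{"tx": 2,"ty": -0.5,"tz": -47,"rx": 0,"ry": -0.003,"rz": 0,"jaw": -1},{"tx": 2,"ty": -0.5,"tz": -47,"rx": 0,"ry": -0.003,"rz": 0,"jaw": -1},{"tx": 2,"ty": -0.5,"tz": -47,"rx": 0,"ry": -0.003,"rz": 0,"jaw": -1},{"tx": 2,"ty": -0.5,"tz": -47,"rx": 0,"ry": -0.003,"rz": 0,"jaw": -1},{"tx": 2,"ty": -0.5,"tz": -47,"rx": 0,"ry": -0.003,"rz": 0,"jaw": -1},{"tx": 2,"ty": -0.5,"tz": -47,"rx": 0,"ry": -0.003,"rz": 0,"jaw": -1},{"tx": 2,"ty": -0.5,"tz": -47,"rx": 0,"ry": -0.003,"rz": 0,"jaw": -1}]' --grip_force 30

```text
time_s: 10.1
position: [0.5779, 0.0776, 0.0483]
tool_rot: [[-0.919, -0.393, -0.002], [-0.393, 0.919, 0.0], [0.002, 0.001, -1.0]]
ft_force: [-5.4, 12.8, 6.5]
grip_width: 0.0112
```

```bash
python3 - <<'E'
from h import *
s=env.get_image("side")
b=cv2.resize(s["image"][150:260,230:350],None,fx=5,fy=5,interpolation=cv2.INTER_CUBIC);cv2.imwrite("pics/s7z.png",b[:,:,::-1])
o=env.observe();print(o["ft_force"],o["wrist_torque"],o["grip_width"],o["q"])
E
```

```text
[-5.34469266 13.31187495  7.46891156] [ 2.16820428  0.80936905 -0.03226657] 0.011271896669680431 [-3.98399457e+00  3.58325374e+01  8.30785938e+01  7.19538198e-03
  6.12293792e+01 -1.17148378e+02]
```

View pics/s7z.png

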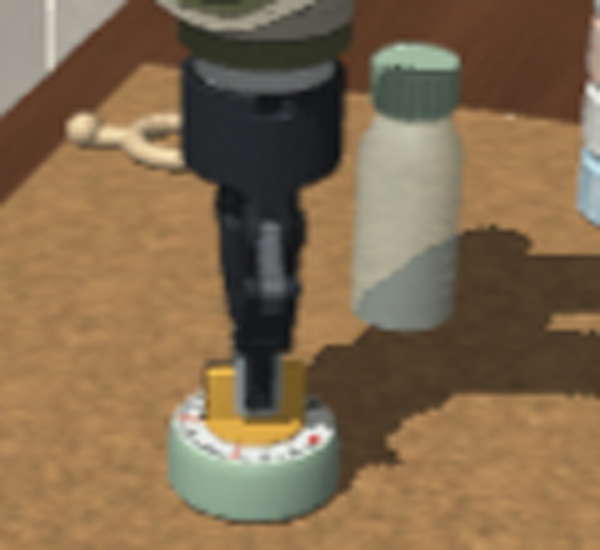

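>>> apply_moves --plan '[{"tx": -0.5,"ty": 0,"tz": 0,"rx": 0,"ry": 0,"rz": 0,"jaw": -1},{"tx": -0.5,"ty": 0,"tz": 0,"rx": 0,"ry": 0,"rz": 0,"jaw": -1},{"tx": -0.5,"ty": 0,"tz": 0,"rx": 0,"ry": 0,"rz": 0,"jaw": -1}]'

```text
time_s: 10.45
position: [0.5777, 0.0778, 0.0484]
tool_rot: [[-0.919, -0.393, -0.002], [-0.393, 0.919, 0.001], [0.001, 0.001, -1.0]]
ft_force: [2.5, 4.1, -0.4]
grip_width: 0.0114
```

Lateral forces are now small. I turn clockwise about 60° first and check the force.

>>> apply_moves --plan '[{"tx": 0,"ty": 0,"tz": 0,"rx": 0,"ry": 0,"rz": -0.1,"jaw": -1},{"tx": 0,"ty": 0,"tz": 0,"rx": 0,"ry": 0,"rz": -0.2,"jaw": -1},{"tx": 0,"ty": 0,"tz": 0,"rx": 0,"ry": 0,"rz": -0.3,"jaw": -1},{"tx": 0,"ty": 0,"tz": 0,"rx": 0,"ry": 0,"rz": -0.4,"jaw": -1},{"tx": 0,"ty": 0,"tz": 0,"rx": 0,"ry": 0,"rz": -0.5,"jaw": -1},{"tx": 0,"ty": 0,"tz": 0,"rx": 0,"ry": 0,"rz": -0.6,"jaw": -1},{"tx": 0,"ty": 0,"tz": 0,"rx": 0,"ry": 0,"rz": -0.7,"jaw": -1},{"tx": 0,"ty": 0,"tz": 0,"rx": 0,"ry": 0,"rz": -0.8,"jaw": -1},{"tx": 0,"ty": 0,"tz": 0,"rx": 0,"ry": 0,"rz": -0.9,"jaw": -1},{"tx": 0,"ty": 0,"tz": 0,"rx": 0,"ry": 0,"rz": -1.0,"jaw": -1},{"tx": 0,"ty": 0,"tz": 0,"rx": 0,"ry": 0,"rz": -1.0,"jaw": -1}]'

```text
time_s: 11.55
position: [0.5777, 0.078, 0.0484]
tool_rot: [[-0.827, 0.562, -0.0], [0.562, 0.827, 0.002], [0.002, 0.002, -1.0]]
ft_force: [1.3, 3.3, 0.3]
grip_width: 0.0115
```

```bash
python3 - <<'E'
from h import *
s=env.get_image("side")
b=cv2.resize(s["image"][150:260,230:350],None,fx=5,fy=5,interpolation=cv2.INTER_CUBIC);cv2.imwrite("pics/s8z.png",b[:,:,::-1])
o=env.observe();print(o["ft_force"],o["wrist_torque"],o["grip_width"],o["q"])
E
```

```text
[1.12121011 3.63579827 0.22581346] [ 0.52739948 -0.15246544 -0.08746021] 0.011523337804052496 [ -4.00364433  35.76564562  83.20203267   0.15637233  61.06245338
 -60.03596857]
```

View pics/s8z.png

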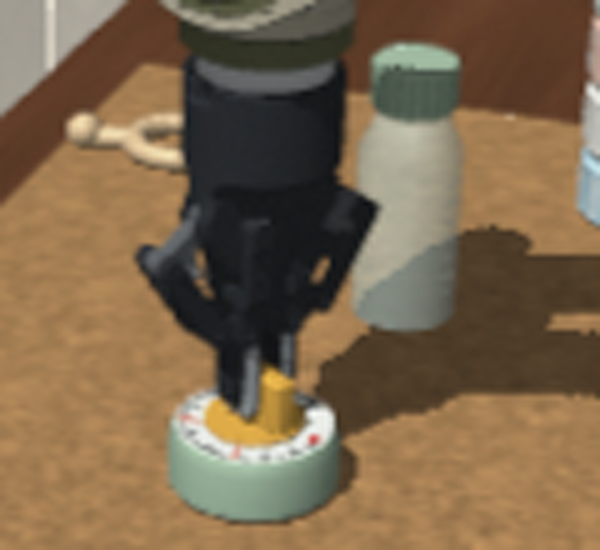

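>>> apply_moves --plan '[{"tx": 0,"ty": 0,"tz": 0,"rx": 0,"ry": 0,"rz": -0.1,"jaw": -1},{"tx": 0,"ty": 0,"tz": 0,"rx": 0,"ry": 0,"rz": -0.2,"jaw": -1},{"tx": 0,"ty": 0,"tz": 0,"rx": 0,"ry": 0,"rz": -0.3,"jaw": -1},{"tx": 0,"ty": 0,"tz": 0,"rx": 0,"ry": 0,"rz": -0.4,"jaw": -1},{"tx": 0,"ty": 0,"tz": 0,"rx": 0,"ry": 0,"rz": -0.5,"jaw": -1},{"tx": 0,"ty": 0,"tz": 0,"rx": 0,"ry": 0,"rz": -0.6,"jaw": -1},{"tx": 0,"ty": 0,"tz": 0,"rx": 0,"ry": 0,"rz": -0.7,"jaw": -1},{"tx": 0,"ty": 0,"tz": 0,"rx": 0,"ry": 0,"rz": -0.8,"jaw": -1},{"tx": 0,"ty": 0,"tz": 0,"rx": 0,"ry": 0,"rz": -0.9,"jaw": -1},{"tx": 0,"ty": 0,"tz": 0,"rx": 0,"ry": 0,"rz": -1.0,"jaw": -1},{"tx": 0,"ty": 0,"tz": 0,"rx": 0,"ry": 0,"rz": -1.1,"jaw": -1},{"tx": 0,"ty": 0,"tz": 0,"rx": 0,"ry": 0,"rz": -1.1,"jaw": -1}]'

```text
time_s: 12.8
position: [0.5778, 0.0781, 0.0484]
tool_rot: [[0.122, 0.993, 0.002], [0.993, -0.122, 0.002], [0.002, 0.002, -1.0]]
ft_force: [2.8, 2.7, -1.4]
grip_width: 0.0113
```

>>> apply_moves --plan '[{"tx": 0,"ty": 0,"tz": 0,"rx": 0,"ry": 0,"rz": -0.1,"jaw": -1},{"tx": 0,"ty": 0,"tz": 0,"rx": 0,"ry": 0,"rz": -0.2,"jaw": -1},{"tx": 0,"ty": 0,"tz": 0,"rx": 0,"ry": 0,"rz": -0.3,"jaw": -1},{"tx": 0,"ty": 0,"tz": 0,"rx": 0,"ry": 0,"rz": -0.4,"jaw": -1},{"tx": 0,"ty": 0,"tz": 0,"rx": 0,"ry": 0,"rz": -0.5,"jaw": -1},{"tx": 0,"ty": 0,"tz": 0,"rx": 0,"ry": 0,"rz": -0.6,"jaw": -1},{"tx": 0,"ty": 0,"tz": 0,"rx": 0,"ry": 0,"rz": -0.68,"jaw": -1},{"tx": 0,"ty": 0,"tz": 0,"rx": 0,"ry": 0,"rz": -0.73,"jaw": -1},{"tx": 0,"ty": 0,"tz": 0,"rx": 0,"ry": 0,"rz": -0.768,"jaw": -1},{"tx": 0,"ty": 0,"tz": 0,"rx": 0,"ry": 0,"rz": -0.768,"jaw": -1},{"tx": 0,"ty": 0,"tz": 0,"rx": 0,"ry": 0,"rz": -0.768,"jaw": -1}]'

```text
time_s: 13.9
position: [0.578, 0.0781, 0.0484]
tool_rot: [[0.775, 0.632, 0.003], [0.632, -0.775, -0.0], [0.002, 0.002, -1.0]]
ft_force: [2.6, 3.8, -1.1]
grip_width: 0.0116
```

```bash
python3 - <<'E'
from h import *
s=env.get_image("side")
b=cv2.resize(s["image"][205:260,250:320],None,fx=10,fy=10,interpolation=cv2.INTER_CUBIC);cv2.imwrite("pics/s9z.png",b[:,:,::-1])
o=env.observe();print(o["ft_force"],o["wrist_torque"],o["grip_width"],np.degrees(np.arctan2(o["tool_rot"][1][0],o["tool_rot"][0][0])))
E
```

```text
[ 2.85093379  2.81037582 -1.51033703] [ 0.5935732  -0.43782206  0.06776887] 0.011140251537301724 39.149499666130616
```

View pics/s9z.png

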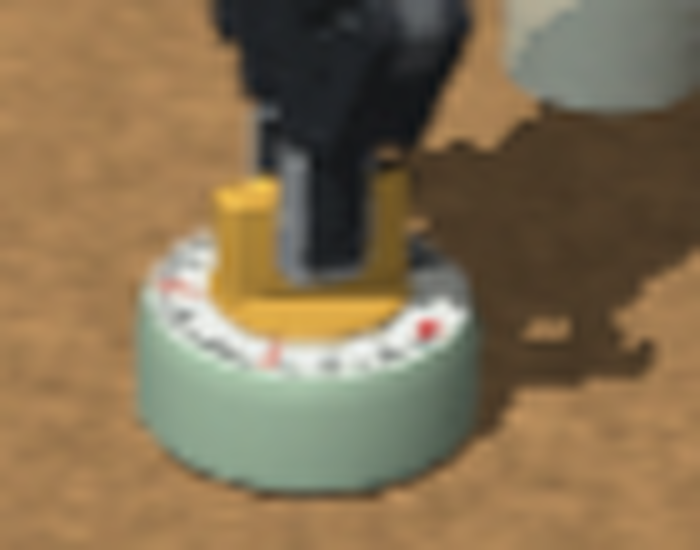

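>>> apply_moves --plan '[{"tx": 0,"ty": 0,"tz": 0,"rx": 0,"ry": 0,"rz": 0.1,"jaw": -1},{"tx": 0,"ty": 0,"tz": 0,"rx": 0,"ry": 0,"rz": 0.2,"jaw": -1},{"tx": 0,"ty": 0,"tz": 0,"rx": 0,"ry": 0,"rz": 0.3,"jaw": -1},{"tx": 0,"ty": 0,"tz": 0,"rx": 0,"ry": 0,"rz": 0.4,"jaw": -1},{"tx": 0,"ty": 0,"tz": 0,"rx": 0,"ry": 0,"rz": 0.5,"jaw": -1},{"tx": 0,"ty": 0,"tz": 0,"rx": 0,"ry": 0,"rz": 0.6,"jaw": -1},{"tx": 0,"ty": 0,"tz": 0,"rx": 0,"ry": 0,"rz": 0.7,"jaw": -1},{"tx": 0,"ty": 0,"tz": 0,"rx": 0,"ry": 0,"rz": 0.8,"jaw": -1},{"tx": 0,"ty": 0,"tz": 0,"rx": 0,"ry": 0,"rz": 0.9,"jaw": -1},{"tx": 0,"ty": 0,"tz": 0,"rx": 0,"ry": 0,"rz": 1.0,"jaw": -1},{"tx": 0,"ty": 0,"tz": 0,"rx": 0,"ry": 0,"rz": 1.0,"jaw": -1}]'

```text
time_s: 15.05
position: [0.5778, 0.0781, 0.0484]
tool_rot: [[-0.115, 0.993, 0.001], [0.993, 0.115, 0.003], [0.002, 0.002, -1.0]]
ft_force: [0.8, 3.8, 0.4]
grip_width: 0.0112
```

>>> apply_moves --plan '[{"tx": 0,"ty": 0,"tz": 0,"rx": 0,"ry": 0,"rz": 0.1,"jaw": -1},{"tx": 0,"ty": 0,"tz": 0,"rx": 0,"ry": 0,"rz": 0.2,"jaw": -1},{"tx": 0,"ty": 0,"tz": 0,"rx": 0,"ry": 0,"rz": 0.3,"jaw": -1},{"tx": 0,"ty": 0,"tz": 0,"rx": 0,"ry": 0,"rz": 0.37,"jaw": -1},{"tx": 0,"ty": 0,"tz": 0,"rx": 0,"ry": 0,"rz": 0.41,"jaw": -1},{"tx": 0,"ty": 0,"tz": 0,"rx": 0,"ry": 0,"rz": 0.42,"jaw": -1},{"tx": 0,"ty": 0,"tz": 0,"rx": 0,"ry": 0,"rz": 0.42,"jaw": -1},{"tx": 0,"ty": 0,"tz": 0,"rx": 0,"ry": 0,"rz": 0.42,"jaw": -1}]'

```text
time_s: 15.85
position: [0.5777, 0.0781, 0.0484]
tool_rot: [[-0.509, 0.861, 0.0], [0.861, 0.509, 0.003], [0.002, 0.002, -1.0]]
ft_force: [0.6, 2.2, -0.2]
grip_width: 0.0112
```

```bash
python3 - <<'E'
from h import *
s=env.get_image("side");c=env.get_image("top")
b=cv2.resize(s["image"][205:260,250:320],None,fx=10,fy=10,interpolation=cv2.INTER_CUBIC);cv2.imwrite("pics/s10z.png",b[:,:,::-1])
o=env.observe();print(o["ft_force"],o["wrist_torque"],o["grip_width"],np.degrees(np.arctan2(o["tool_rot"][1][0],o["tool_rot"][0][0])))
E
```

```text
[ 1.38662676  3.0197763  -1.22469708] [ 0.3915638  -0.09806311  0.00756264] 0.011216644522882463 120.61332784123175
```

View pics/s10z.png

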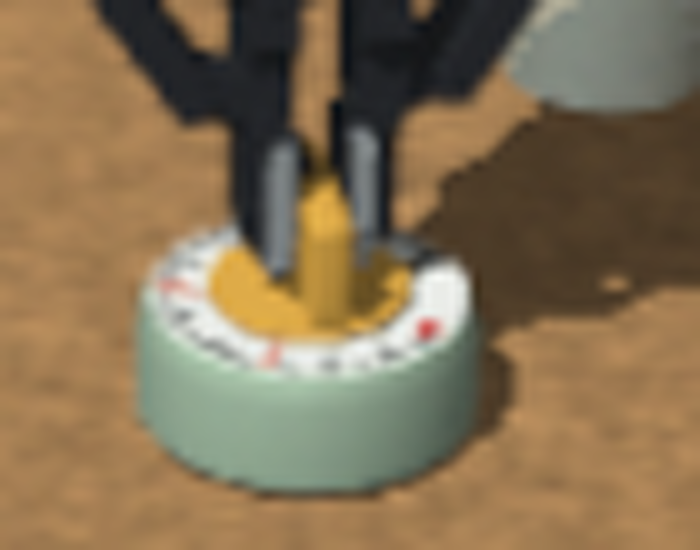

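>>> apply_moves --plan '[{"tx": 0,"ty": 0,"tz": 0,"rx": 0,"ry": 0,"rz": 0.015,"jaw": -1},{"tx": 0,"ty": 0,"tz": 0,"rx": 0,"ry": 0,"rz": 0.015,"jaw": -1},{"tx": 0,"ty": 0,"tz": 0,"rx": 0,"ry": 0,"rz": 0.015,"jaw": -1},{"tx": 0,"ty": 0,"tz": 0,"rx": 0,"ry": 0,"rz": 0.015,"jaw": 1},{"tx": 0,"ty": 0,"tz": 0,"rx": 0,"ry": 0,"rz": 0.015,"jaw": 1},{"tx": 0,"ty": 0,"tz": 0,"rx": 0,"ry": 0,"rz": 0.015,"jaw": 1},{"tx": 0,"ty": 0,"tz": 0,"rx": 0,"ry": 0,"rz": 0.015,"jaw": 1},{"tx": 0,"ty": 0,"tz": 0,"rx": 0,"ry": 0,"rz": 0.015,"jaw": 1},{"tx": 0,"ty": 0,"tz": 0,"rx": 0,"ry": 0,"rz": 0.015,"jaw": 1}]'

```text
time_s: 16.85
position: [0.5777, 0.078, 0.0484]
tool_rot: [[-0.522, 0.853, 0.0], [0.853, 0.522, 0.003], [0.002, 0.002, -1.0]]
ft_force: [0.1, -0.1, -0.6]
grip_width: 0.0853
```

>>> apply_moves --plan '[{"tx": 0,"ty": 0,"tz": 40,"rx": 0,"ry": 0,"rz": 0,"jaw": 1},{"tx": 0,"ty": 0,"tz": 85,"rx": 0,"ry": 0,"rz": 0,"jaw": 1},{"tx": 0,"ty": 0,"tz": 130,"rx": 0,"ry": 0,"rz": 0,"jaw": 1},{"tx": -50,"ty": 0,"tz": 160,"rx": 0,"ry": 0,"rz": 0,"jaw": 1},{"tx": -90,"ty": 0,"tz": 160,"rx": 0,"ry": 0,"rz": 0,"jaw": 1},{"tx": -130,"ty": 0,"tz": 160,"rx": 0,"ry": 0,"rz": 0,"jaw": 1},{"tx": -170,"ty": 0,"tz": 160,"rx": 0,"ry": 0,"rz": 0,"jaw": 1},{"tx": -190,"ty": 0,"tz": 160,"rx": 0,"ry": 0,"rz": 0,"jaw": 1},{"tx": -190,"ty": 0,"tz": 160,"rx": 0,"ry": 0,"rz": 0,"jaw": 1},{"tx": -190,"ty": 0,"tz": 160,"rx": 0,"ry": 0,"rz": 0,"jaw": 1}]'

```text
time_s: 17.85
position: [0.3884, 0.0779, 0.2088]
tool_rot: [[-0.522, 0.853, 0.001], [0.853, 0.522, 0.003], [0.002, 0.003, -1.0]]
ft_force: [0.0, 0.1, -0.7]
grip_width: 0.0853
```

```bash
python3 - <<'E'
from h import *
c=env.get_image("top");s=env.get_image("side");save(c,"t11");save(s,"s11")
a=cv2.resize(c["image"][185:240,250:315],None,fx=10,fy=10,interpolation=cv2.INTER_CUBIC)
b=cv2.resize(s["image"][215:260,255:310],None,fx=12,fy=12,interpolation=cv2.INTER_CUBIC)
cv2.imwrite("pics/zt11.png",a[:,:,::-1]);cv2.imwrite("pics/zs11.png",b[:,:,::-1])
E
```

```text
(no output)
```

View pics/t11.png

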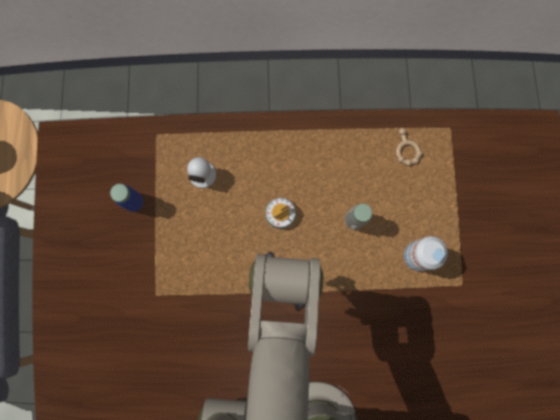

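View pics/zt11.png

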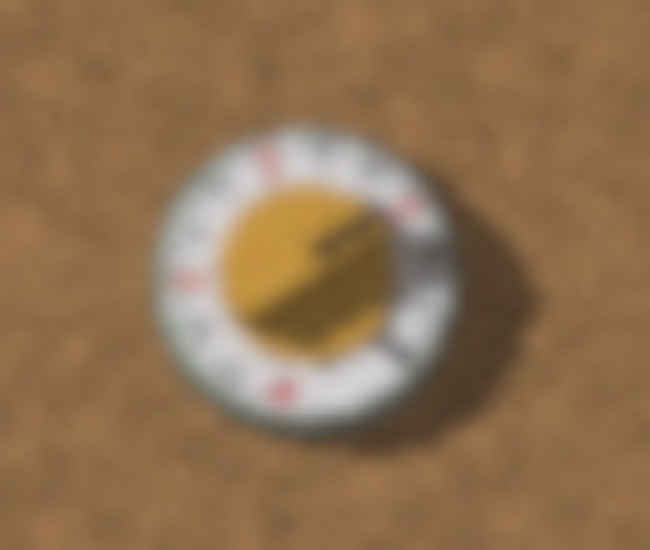

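View pics/zs11.png

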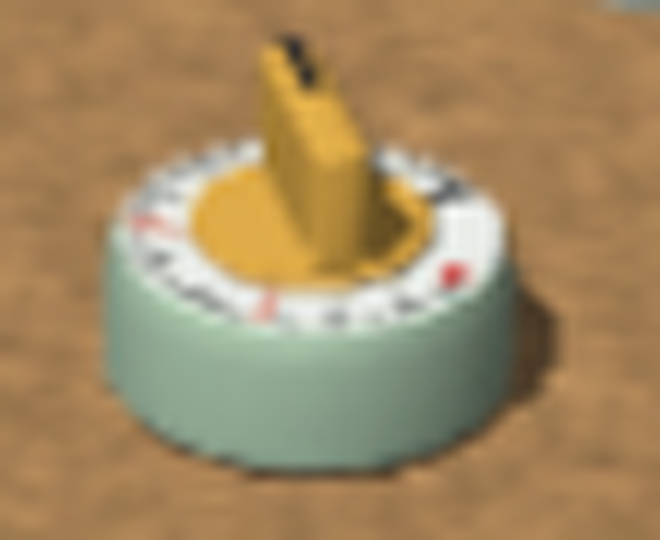

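```bash
python3 - <<'E'
from fit import *
c=env.get_image("top");s=env.get_image("side")
f=lambda u,v:(250+(u+.5)/10-.5,185+(v+.5)/10-.5)
g=lambda u,v:(255+(u+.5)/12-.5,215+(v+.5)/12-.5)
T=dict(r0=(284,392),c15=(188,280),c30=(268,160),c45=(407,209),b60=(401,350))
S=dict(r0=(454,275),c15=(266,305),c30=(153,223),b60=(450,188))
print("top",fit({k:onz(c,f(*v),.038)[:2] for k,v in T.items()},ang))
print("side",fit({k:onz(s,g(*v),.038)[:2] for k,v in S.items()},ang))
a=lambda d:np.degrees(np.arctan2(d[1],d[0]))
for cam,h,p,q in [(c,f,(375,218),(318,248)),(s,g,(268,46),(320,156)),(s,g,(312,50),(362,150)),(s,g,(291,42),(311,82))]:
    A=onz(cam,h(*p),.070);B=onz(cam,h(*q),.070);print(A[:2],B[:2],a((A-B)[:2]),np.linalg.norm((A-B)[:2]))
big=cv2.resize(s["image"][214:232,270:292],None,fx=30,fy=30,interpolation=cv2.INTER_NEAREST);cv2.imwrite("pics/fin.png",big[:,:,::-1])
# bottle cap position
print("cap",onz(c,(362.5,213),.154),onz(s,(220+372/4,130+130/4),.154))
E
```

```text
top (array([0.5782, 0.0753]), np.float64(17.240580653613044), np.float64(0.7117560691315417))
side (array([0.5806, 0.0736]), np.float64(17.084864131066205), np.float64(1.2139263679907115))
[0.5881 0.0574] [0.5805 0.0728] -63.66901302514238 0.0172488585114025
[0.5952 0.0598] [0.5714 0.0999] -59.29313672478159 0.046680464696657244
[0.5863 0.0583] [0.5643 0.0948] -58.933155969325114 0.04252231986270757
[0.5913 0.0565] [0.5823 0.0714] -58.7915057563905 0.01742608809414457
cap [ 0.5532 -0.1302  0.154 ] [ 0.5559 -0.1232  0.154 ]
```

View pics/fin.png

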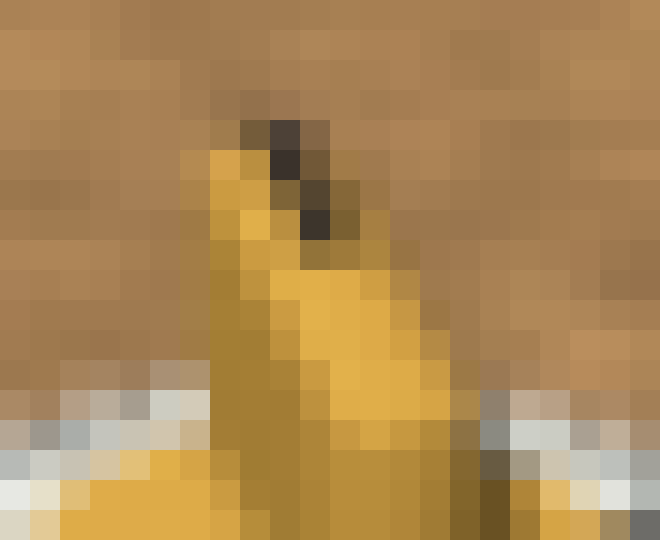

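View pics/s11.png

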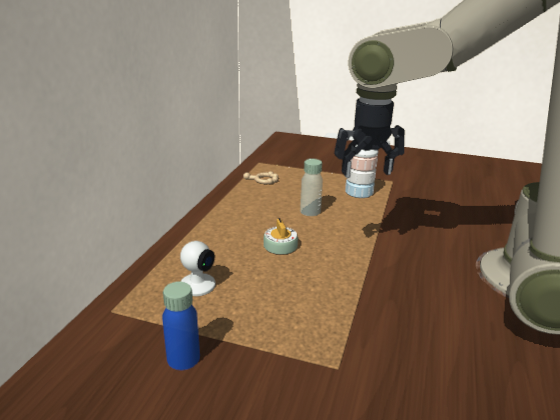

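```bash
python3 - <<'E'
from h import *
print(env.close_job())
E
```

```text
the job is handed in; nothing more can be done
None
```

The bottle has been moved clear of the timer, the timer is set to about 45 minutes, and the job is handed in at roughly 18 s of the 58 s allowed.

- **Bottle:** I gripped it by its cap, lifted it over the timer and stood it upright on the mat at about (0.557, -0.130). That is about 21 cm from the timer's axis. The last pictures show it standing free.
- **Timer:** I turned the knob clockwise to about 61.3 minutes. The jaw angle and the measured dial angle give that figure, and the 60 mark itself was hidden behind the gripper in that picture. I then turned it back down and released it.
- **Final setting:** the jaw angle at release and the fin edges in the side view both put the pointer at about 45.0 to 45.2 minutes. The short pointer line in the coarse top view read about 1 minute higher, and I trusted it less.
- **Left alone:** the monitor, dispenser, teether and blue bottle look unmoved in the final pictures.
- **Forces:** closing on the knob gave a sideways wrist force of about 14 N because the jaws were some 2 mm off centre. I re-centred before turning, and it stayed at about 5 N or less after that.

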